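# Shim a rocking serving stand

## Task

The serving stand rocks because one foot, at the corner nearest the robot and to its left, does not reach the table. Slide the flat metal shim under that foot and leave it there, then gently slide the orange tapered shim in on top of it, thin end first, just until it sits snug and carries the foot, without shoving the stand or jacking it up. Let go, then press down lightly on the board right above that foot to make sure the stand no longer rocks; leave the jar and the other things alone.

Things in the scene. Friction and masses are not known exactly. Their poses are not given: they have to be found in the camera images.
- stand: Low serving stand, loose, 2.5 kg: wooden board 125 (x) x 225 (y) x 16 mm, top 66 mm above the table, on a dark steel frame (underside 40 mm up) with four 18 mm legs at x = +-45, y = +-95 mm on rubber glides 22 mm across. Origin at table level under the board's middle; -x its front (toward the robot), +y its left. It rests level on three feet; the front-left one hangs free.
- stand_corner (a point): Point on the board's top, 66 mm up, right above the axis of the short front-left foot; axes as the stand's. That foot is seized, hanging 9 to 13 mm above the table, how much is not told; its flat face is 10 mm across. 2 to 4 N down here tips the stand until it is shimmed; 5 to 8 N are a fair test.
- flat_shim: Flat shim: metal plate 90 (x) x 60 (y) x 5 mm, 0.15 kg; origin centre of underside, +x its leading end. Blue upright grip fin on the tail at x = -32, y = 0: 24 long (x) x 10 thick (y), from 5 to 30 mm above the underside. Goes freely under the foot; put in from the stand's left it leaves the front free for the tapered shim.
- wedge_shim: Orange tapered shim 120 (x) x 26 (y) mm, 0.04 kg; origin mid-length on its flat underside, +x the thin end: 2 mm thick at x = 60, 10 mm from x = -20 to the tail. Upright grip fin at x = -46, y = 0: 22 (x) x 10 (y) mm, top 33 mm up. On the flat shim it binds 20 to 65 mm under the foot; a push of 3 to 5 N makes it snug, over 8 N jacks up the stand. Slick, but holds when let go.
- load_jar: Glass jar with dark lid, 74 mm across, 93 mm tall, 0.45 kg, loose on the back right part of the stand's board; origin at the centre of its underside.
- green_lid_jar: Glass jar with green lid, 74 mm across, 83 mm tall, bystander right of the stand; origin centre of underside.
Mind the look-alikes: they are no part of the job. Several things have the shape of the wedge_shim; the one meant has the colours described above.

How it is judged:
On the way, in this order (a step that is already met when the one before it is completed fails the run):
1. the flat shim lies on the table under the short foot, let go (x of stand_corner in the frame of flat_shim between -0.015 and 0.04 m and y of stand_corner in the frame of flat_shim between -0.025 and 0.025 m and height (world z) of flat_shim below 0.003 m and angle between flat_shim's own z axis and vertical below 0.06 rad and contact force between the fingers and flat_shim below 0.1 N), for 0.2 s.
2. the tapered shim lies on the flat shim, snug under the foot and bearing load but not jacking up the stand, let go, the stand level (x of stand_corner in the frame of flat_shim between -0.015 and 0.04 m and y of stand_corner in the frame of flat_shim between -0.025 and 0.025 m and height (world z) of flat_shim below 0.003 m and angle between flat_shim's own z axis and vertical below 0.06 rad and x of stand_corner in the frame of wedge_shim between -0.015 and 0.056 m and y of stand_corner in the frame of wedge_shim between -0.012 and 0.012 m and contact force between wedge_shim and stand between 0.4 and 10 N and contact force between wedge_shim and flat_shim above 0.4 N and angle between stand's own z axis and vertical below 0.012 rad and contact force between the fingers and wedge_shim below 0.1 N), for 0.3 s.
3. the fingers press on the board within 35 mm of the point above the short foot with more than 3 N and the stand stays level (x of stand_corner in the frame of wedge_shim between -0.015 and 0.056 m and y of stand_corner in the frame of wedge_shim between -0.012 and 0.012 m and contact force between wedge_shim and stand above 0.4 N and contact force between wedge_shim and flat_shim above 0.4 N and angle between stand's own z axis and vertical below 0.012 rad and contact force between the fingers and stand above 3 N and horizontal distance between the grasp point and stand_corner below 0.035 m), for 0.2 s.
At the end, for the whole second after the job is handed in: The flat shim lies on the table, the foot over its plate ahead of the fin (axis 5 mm or more from the edges); on it the tapered shim, the foot on its taper within 12 mm of its centre line with 0.4 to 10 N, over 0.4 N on the flat shim; stand level within 0.012 rad, jar upright, all still (x of stand_corner in the frame of flat_shim between -0.015 and 0.04 m and y of stand_corner in the frame of flat_shim between -0.025 and 0.025 m and height (world z) of flat_shim below 0.003 m and angle between flat_shim's own z axis and vertical below 0.06 rad and x of stand_corner in the frame of wedge_shim between -0.015 and 0.056 m and y of stand_corner in the frame of wedge_shim between -0.012 and 0.012 m and contact force between wedge_shim and stand between 0.4 and 10 N and contact force between wedge_shim and flat_shim above 0.4 N and angle between stand's own z axis and vertical below 0.012 rad and linear speed of each of stand, wedge_shim, flat_shim below 0.01 m/s and angle between load_jar's own z axis and vertical below 0.05 rad); the robot touches nothing.
It fails at once if the stand is shoved or dragged more than 12 mm (distance of stand from where it was at the start of the episode above 0.012 m).
It fails at once if the fingers press or push on the stand with more than 25 N (contact force between the fingers and stand above 25 N).
It fails at once if the fingers drive the tapered shim so hard that it bears on the stand with more than 10 N (contact force between wedge_shim and stand above 10 N and contact force between the fingers and wedge_shim above 0.5 N).
It fails at once if the jar on the stand or the green-lidded jar is moved more than 30 mm (distance of any of load_jar, green_lid_jar from where it was at the start of the episode above 0.03 m).
It also fails if it takes over 72 s, if anything falls off the work surface, if the arm or the gripper's body presses on something with over 40 N, if the wrist force passes 120 N, or if a joint passes its speed limit or range.

## Robot

A 7-joint arm with a two-finger parallel gripper is mounted at the origin on a cart in front of the work surface, level with it; the furniture and walls round the work are solid. World frame = base frame: x ahead of the robot, y to its left, z up, the work surface at z = 0. Lengths are in m, angles in rad, forces in N, time in s.
With the tool pointing down it reaches from about 0.375 to 0.925 m from the base axis. Payload 3.1 kg.
Tool frame: the origin (TCP) lies at the very end of the fingers, on their centre line; the grasp point (between the pads) lies 19 mm behind it; z points along the fingers, y is the line along which they close (so a half turn about z gives the same grasp; the last joint's range is limited). The gripper opens to 85 mm and grips with 20 to 120 N. Pads are 22 mm wide; open, the fingers measure 114 mm over their backs; the gripper's body (76 mm by 85 mm) begins 54 mm behind the grasp point. The pads swing forward as they close: fully open they stand 13 mm farther back than shut.
Start: joints at [-1.328, 0.383, 0.044, 1.598, -0.018, 1.161, -0.05], TCP at [0.217, 0.613, 0.231] pointing down, gripper open.
Joint ranges: [-2.61, 2.61], [-0.41, 2.15], [-1.48, 1.57], [0, 2.5], [-1.57, 4.71], [0.05, 1.97], [-2.85, 2.85]. Speed limits (rad/s): [2.79, 2.79, 3.14, 3.14, 3.14, 3.14, 3.14].

## Interface

Orientations are given as a rotation vector (axis times angle).
In Python, from rig import state, read_camera, hand_in, silhouettes gives the robot as it stands.
- The arm moves only by the tool arm_command, never from a script. Its arguments are lists of equal length, an entry for each row: "linear": the shift along the tool's x, y, z in m, a list of three; "turn": the turn, a rotation vector about the tool's x, y, z in rad, a list of three; "claw": the finger opening in m, from 0 to 0.0854. In form: {"linear": [[x, y, z], ...], "turn": [[wx, wy, wz], ...], "claw": [claw, ...]}. A call has 1 to 12 rows; each row is the pose to reach, as a shift and turn from the pose commanded when the call began, along the tool's axes at that moment; what a row does not reach only later rows make up. A row lasts 1/12 s, in which the tool goes at most 41.7 mm and 7.16 degrees, less where a joint would pass 70% of its speed; a pose out of reach is approached as far as the arm can. A call with a gripper value outside its range is refused whole. The fingers move at their own pace and stop on an object; "grip_force" is the grip in N (left out, the last holds). Time passes only in rows, so rows that repeat a pose let the fingers close. It gives the time, the measured TCP pose, the force, the opening and the grip force at its end, in the units of the state.
- state(): the state, without advancing time (a new reading comes with each control period).
- read_camera(name): name is "side" or "top"; returns a dict with "pixels" (400x640x3 uint8, red, green, blue), "intrinsics" (3x3 intrinsics, pixels), "D" ([k1, k2, p1, p2, k3] as OpenCV has them; the pictures are not rectified), "view" (4x4, takes a point from world to camera coordinates). Camera axes: x right, y down, z forward; pixel columns grow to the right and rows downward; lengths in m; the calibration is good to about 2 mm. A picture is of the moment at which its call begins. There is no depth.
- hand_in(): hands the job in; it is judged then, once.
Trained networks look in a picture, given as the dict that the camera call returned (one of the last four; its "shot" number tells which), for a name from the list of things; names that differ only in an ending like _2 or _b are one class to them, and where a whole thing is asked for, a point or a joint stands for the part that bears it (a point fixed in the world has none). Each returns a list of dicts, best first, with "conf" (0 to 1); they miss things now and then, are a little off and sometimes report something else, mostly with a low value. They report only what shows in the picture. A call takes as long as a camera call. They do not tell look-alikes from the thing itself.
- silhouettes(picture, label): "pixels" (400x640 bool, what is visible of it) and "location" ([column, row] in pixels, amid what is visible of it).
The state is a dict: "clock": time; "joint_pos": joint angles; "joint_velocities": joint speeds; "joint_torque": joint torques, N m; "tool_pos": TCP position; "orientation": TCP orientation; "ft_force": force on the tool from outside, world axes, zero at the start; "torque": the same for the moment, N m; "gripper_width": opening from 0.0 (shut) to 1.0 (fully open); "finger_force": force on a finger pad.
Only numpy, scipy, OpenCV 4.12 (cv2) and the standard library are available. Lean on these libraries where they do the work, as an engineer would, in place of code of your own. Each camera call takes 0.05 s, during which the arm holds its last target. There are 200 camera calls.

## Working session

There is one attempt and no reset: what is moved stays moved. The work goes in short steps, Python scripts to look and compute and a tool call to move; the robot and the scene stay as the last step left them, time stands still between calls to the robot, and variables do not carry over. Pictures are saved under pics/ and viewed, at most 10 in all, crops included, and the job is handed in when it is done.

Besides the shell and the picture viewer there is one more tool, called after "Emit:" as name(argument=value, ...), one argument or row to a line, values as JSON. arm_command: Moves the arm, as the interface text tells. Its arguments: {"type":"object","properties":{"linear":{"type":"array"},"turn":{"type":"array"},"claw":{"type":"array"},"grip_force":{"type":"number"}},"required":["linear","turn","claw"]}

```bash
ls; mkdir -p pics; python3 - <<'E'
from rig import *
import cv2,numpy as np
s=state();print({k:np.round(v,3) for k,v in s.items()})
for n in("side","top"):
    p=read_camera(n);cv2.imwrite(f"pics/{n}0.png",p["pixels"][:,:,::-1]);print(n,np.round(p["intrinsics"],1).tolist(),p["D"],np.round(p["view"],3).tolist())
    for l in("stand","flat_shim","wedge_shim","load_jar","green_lid_jar"):
        print(l,[(round(d["conf"],2),np.round(d["location"]),int(d["pixels"].sum())) for d in silhouettes(p,l)])
E
```

```text
pics
{'clock': np.float64(0.0), 'joint_pos': array([-1.328,  0.384,  0.044,  1.6  , -0.018,  1.161, -0.05 ]), 'joint_velocities': array([-0.001, -0.   ,  0.   ,  0.001,  0.002, -0.   ,  0.   ]), 'joint_torque': array([ 0.0000e+00, -4.3346e+01,  1.0250e+00, -2.4952e+01,  1.1000e-02,
        1.1000e-02, -0.0000e+00]), 'tool_pos': array([0.217, 0.612, 0.23 ]), 'orientation': array([-0.533, -3.096,  0.004]), 'ft_force': array([ 0.919, -0.109, -0.025]), 'torque': array([ 0.033,  0.027, -0.023]), 'finger_force': np.float64(0.0), 'gripper_width': np.float64(0.997)}
side [[480.1, 0.0, 321.0], [0.0, 480.1, 200.6], [0.0, 0.0, 1.0]] [-0.07655992  0.          0.          0.          0.        ] [[0.876, -0.482, -0.006, -0.467], [-0.313, -0.56, -0.767, 0.205], [0.366, 0.674, -0.641, 1.033], [0.0, 0.0, 0.0, 1.0]]
stand [(0.86, array([324., 171.]), 1966), (0.65, array([279., 202.]), 444)]
flat_shim [(0.71, array([258., 165.]), 386), (0.19, array([321., 171.]), 1776)]
wedge_shim [(0.76, array([278., 203.]), 478), (0.75, array([314., 324.]), 674)]
load_jar [(0.97, array([345., 155.]), 1086), (0.75, array([279., 201.]), 437), (0.74, array([322., 170.]), 1912)]
green_lid_jar [(0.56, array([372., 250.]), 1353)]
top [[367.0, 0.0, 313.5], [0.0, 367.0, 206.0], [0.0, 0.0, 1.0]] [-0.0332621  0.         0.         0.         0.       ] [[-0.004, -1.0, -0.003, 0.023], [-0.987, 0.005, -0.161, 0.541], [0.161, 0.003, -0.987, 1.027], [0.0, 0.0, 0.0, 1.0]]
stand [(0.73, array([267., 180.]), 2693), (0.36, array([226., 231.]), 643)]
flat_shim [(0.8, array([226., 228.]), 689)]
wedge_shim [(0.93, array([287., 237.]), 342), (0.57, array([420., 268.]), 336)]
load_jar [(0.79, array([294., 166.]), 702)]
green_lid_jar [(0.93, array([388., 202.]), 597), (0.59, array([269., 180.]), 2636)]
```

```bash
python3 - <<'E'
import cv2
a=cv2.imread("pics/side0.png")[90:370,170:470];b=cv2.imread("pics/top0.png")[120:320,160:480]
cv2.imwrite("pics/s0c.png",cv2.resize(a,None,fx=2.1,fy=2.1,interpolation=cv2.INTER_CUBIC));cv2.imwrite("pics/t0c.png",cv2.resize(b,None,fx=2.5,fy=2.5,interpolation=cv2.INTER_CUBIC))
E
```

```text
(no output)
```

View pics/s0c.png

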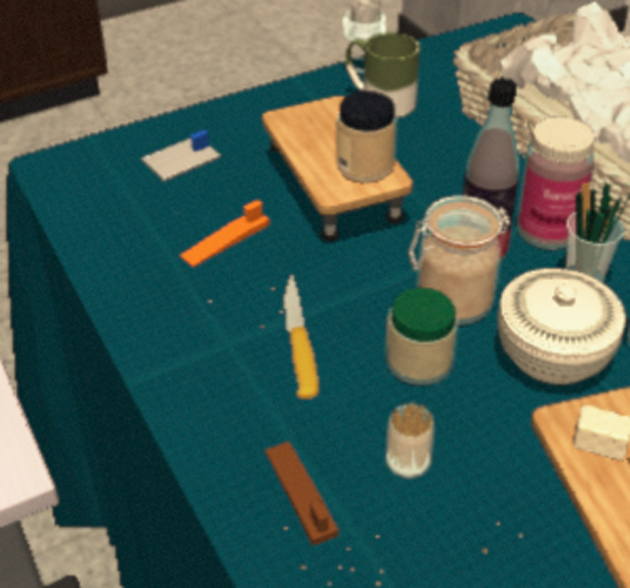

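View pics/t0c.png

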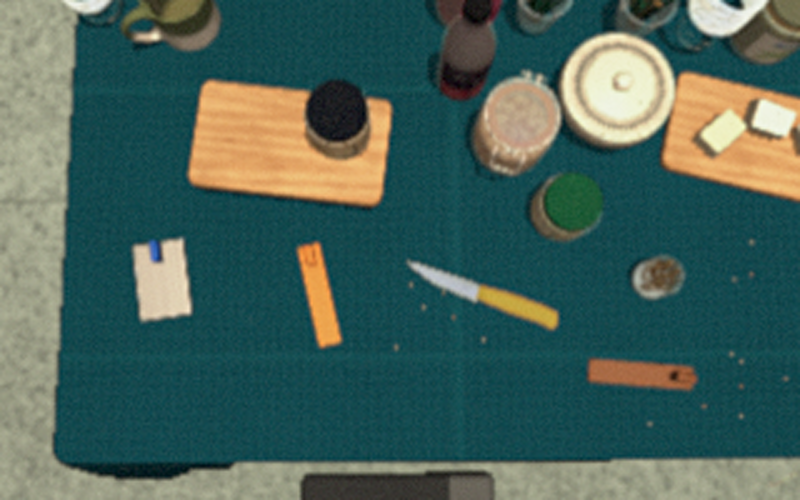

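The wedge-shaped things are the orange one at top (287,237) / side (278,203) and a brown look-alike at top (420,268) / side (314,324). The crops confirm that the orange one matches the description. The flat shim is at top (226,228) with its blue fin away from the robot, and the stand is at (277,177).

Next I fit the poses from both views.

```bash
cat > fit.py <<'E'
from rig import *
import cv2,numpy as np
from scipy.optimize import minimize
def box(x0,x1,y0,y1,z0,z1): return np.array([[x,y,z] for x in(x0,x1) for y in(y0,y1) for z in(z0,z1)],float)
wy=lambda x,t:[[x,-.013,0],[x,.013,0],[x,-.013,t],[x,.013,t]]
M={"stand":[box(-.0625,.0625,-.1125,.1125,.05,.066)],
"flat_shim":[box(-.045,.045,-.03,.03,0,.005),box(-.044,-.02,-.005,.005,.005,.03)],
"wedge_shim":[np.array(wy(.06,.002)+wy(-.02,.01)+wy(-.06,.01)),box(-.057,-.035,-.005,.005,.01,.033)]}
S=4
def proj(P,c):
    V=c["view"];return cv2.projectPoints(P,cv2.Rodrigues(V[:3,:3])[0],V[:3,3],c["intrinsics"],np.array(c["D"]))[0][:,0]
def world(q,P):
    x,y,z,a=q;R=np.array([[np.cos(a),-np.sin(a),0],[np.sin(a),np.cos(a),0],[0,0,1]]);return P@R.T+[x,y,z]
def render(name,q,c,roi):
    x0,y0,x1,y1=roi;m=np.zeros(((y1-y0)*S,(x1-x0)*S),np.uint8)
    for P in M[name]:
        u=(proj(world(q,P),c)-[x0-.5,y0-.5])*S-.5
        cv2.fillConvexPoly(m,np.round(cv2.convexHull(u.astype(np.float32))*16).astype(np.int32),1,shift=4)
    return cv2.resize(m.astype(np.float32),(x1-x0,y1-y0),interpolation=cv2.INTER_AREA)
def color(name,p):
    r,g,b=[p["pixels"][:,:,i].astype(float) for i in range(3)]
    if name=="stand": return (r>90)&(r-b>35)
    if name=="wedge_shim": return (r>110)&(r-b>80)
    return (r>90)|((b>110)&(b-g>30))
def fit(name,q0,cams,ig=None,pad=14,free=(0,1,2,3)):
    dat=[]
    for i,c in enumerate(cams):
        u=np.vstack([proj(world(q0,P),c) for P in M[name]]);lo=(u.min(0)-pad).astype(int);hi=(u.max(0)+pad).astype(int)
        roi=(max(lo[0],0),max(lo[1],0),min(hi[0],640),min(hi[1],400));sl=np.s_[roi[1]:roi[3],roi[0]:roi[2]]
        w=np.ones((400,640)) if ig is None else 1.-ig[i]
        dat.append((c,roi,color(name,c)[sl].astype(float),w[sl]))
    free=list(free);q0=np.array(q0,float);sc=np.array([.01,.01,.01,.1])
    def q_(v): q=q0.copy();q[free]+=v*sc[free];return q
    def cost(v): return sum((w*abs(render(name,q_(v),c,roi)-m)).sum()/m.sum() for c,roi,m,w in dat)
    n=len(free);sim=np.vstack([np.zeros(n),np.eye(n)*.8])
    for k in range(3):
        r=minimize(cost,sim[0],method="Nelder-Mead",options=dict(initial_simplex=sim,xatol=.005,fatol=1e-5));sim=r.x+np.vstack([np.zeros(n),np.eye(n)*[-.3,.2,.1][k]])
    return q_(r.x),r.fun
def ray(c,uv,z):
    u=cv2.undistortPoints(np.array([[uv]],float),c["intrinsics"],np.array(c["D"]))[0,0]
    R=c["view"][:3,:3];t=c["view"][:3,3];d=R.T@[*u,1];o=-R.T@t;return o+d*(z-o[2])/d[2]
E
python3 - <<'E'
from fit import *
s,t=read_camera("side"),read_camera("top")
ig=[]
for c in(s,t):
    m=silhouettes(c,"load_jar")[0]["pixels"].astype(np.uint8);ig.append(cv2.dilate(m,np.ones((7,7))).astype(bool))
for n,uv,z,a in(("stand",(276,177),.06,-.1),("flat_shim",(226,231),.003,np.pi+.1),("wedge_shim",(288,238),.005,np.pi+.2)):
    g=ray(t,uv,z);q0=[g[0],g[1],0,a];I=ig if n=="stand" else None
    for cs,ii,fr in(([s,t],I,(0,1,2,3)),([s,t],I,(0,1,3)),([s],I and I[:1],(0,1,3)),([t],I and I[1:],(0,1,3))):
        q,f=fit(n,q0,cs,ii,free=fr);print(n,np.round(q,4),round(f,3))
for l in("load_jar","green_lid_jar"):
    for c in(s,t): d=silhouettes(c,l)[0];print(l,ray(c,d["location"],.045).round(3))
E
```

```text
stand [ 0.6265  0.1295 -0.0014 -0.1189] 0.335
stand [ 0.6263  0.129   0.     -0.1194] 0.335
stand [ 0.629   0.1278  0.     -0.1324] 0.3
stand [ 0.6255  0.1294  0.     -0.122 ] 0.023
flat_shim [ 4.7210e-01  2.8880e-01 -1.5000e-03  3.2952e+00] 0.638
flat_shim [0.4719 0.2878 0.     3.2954] 0.643
flat_shim [0.4729 0.2869 0.     3.2915] 0.553
flat_shim [0.4714 0.2888 0.     3.2853] 0.072
wedge_shim [ 4.5440e-01  9.9800e-02 -2.9000e-03  3.3662e+00] 0.158
wedge_shim [0.4537 0.0984 0.     3.3615] 0.213
wedge_shim [0.4535 0.0967 0.     3.3638] 0.073
wedge_shim [0.4526 0.0992 0.     3.3675] 0.065
load_jar [0.696 0.156 0.045]
load_jar [0.664 0.071 0.045]
green_lid_jar [ 0.551 -0.203  0.045]
green_lid_jar [ 0.552 -0.204  0.045]
```

```bash
cat > mv.py <<'E'
import sys,numpy as np
from rig import state
from scipy.spatial.transform import Rotation as R
# target: x y z, world angle of tool y
x,y,z,a=map(float,sys.argv[1:5])
s=state();R0=R.from_rotvec(s["orientation"]);p=np.array(s["tool_pos"])
ty=np.array([np.cos(a),np.sin(a),0]);tz=np.array([0,0,-1.]);Rt=R.from_matrix(np.c_[np.cross(ty,tz),ty,tz])
print("t",round(s["clock"],2),"tcp",p.round(4),"yang",np.arctan2(*R0.as_matrix()[[1,0],1]).round(4),"zax",R0.as_matrix()[:,2].round(3),"F",np.round(s["ft_force"],2),"w",round(float(s["gripper_width"]),3))
print("linear",R0.inv().apply(np.array([x,y,z])-p).round(4).tolist(),"turn",(R0.inv()*Rt).as_rotvec().round(4).tolist())
E
python3 mv.py 0.503 0.293 0.10 -1.424
```

```text
t 1.0 tcp [0.2172 0.6126 0.2313] yang 1.23 zax [-0. -0. -1.] F [-0.58 -0.23 -0.31] w 0.998
linear [-0.3762, -0.2057, 0.1313] turn [-0.0001, 0.0001, 2.654]
```

Emit:
arm_command(
  linear=[
    [-0.376,-0.206,0.131],
    [-0.376,-0.206,0.131],
    [-0.376,-0.206,0.131],
    [-0.376,-0.206,0.131],
    [-0.376,-0.206,0.131],
    [-0.376,-0.206,0.131],
    [-0.376,-0.206,0.131],
    [-0.376,-0.206,0.131],
    [-0.376,-0.206,0.131],
    [-0.376,-0.206,0.131],
    [-0.376,-0.206,0.131],
    [-0.376,-0.206,0.131],
  ],
  turn=[
    [0,0,2.654],
    [0,0,2.654],
    [0,0,2.654],
    [0,0,2.654],
    [0,0,2.654],
    [0,0,2.654],
    [0,0,2.654],
    [0,0,2.654],
    [0,0,2.654],
    [0,0,2.654],
    [0,0,2.654],
    [0,0,2.654],
  ],
  claw=[0.06,0.06,0.06,0.06,0.06,0.06,0.06,0.06,0.06,0.06,0.06,0.06],
)

```text
clock: 2.0
tool_pos: [0.5077, 0.2828, 0.0991]
orientation: [2.513, 1.875, -0.003]
ft_force: [-0.3, -1.5, 0.7]
gripper_width: 0.701
finger_force: 0.0
```

```bash
python3 mv.py 0.503 0.293 0.06 -1.424
```

```text
t 2.0 tcp [0.5077 0.2828 0.0991] yang -0.2889 zax [ 0.002 -0.007 -1.   ] F [-0.26 -1.47  0.69] w 0.701
linear [0.0087, -0.0076, 0.039] turn [0.0067, 0.0028, 1.1351]
```

Emit:
arm_command(
  linear=[
    [0.009,-0.008,0.039],
    [0.009,-0.008,0.039],
    [0.009,-0.008,0.039],
    [0.009,-0.008,0.039],
    [0.009,-0.008,0.039],
    [0.009,-0.008,0.039],
    [0.009,-0.008,0.039],
    [0.009,-0.008,0.039],
    [0.009,-0.008,0.039],
    [0.009,-0.008,0.039],
    [0.009,-0.008,0.039],
    [0.009,-0.008,0.039],
  ],
  turn=[
    [0,0,1.135],
    [0,0,1.135],
    [0,0,1.135],
    [0,0,1.135],
    [0,0,1.135],
    [0,0,1.135],
    [0,0,1.135],
    [0,0,1.135],
    [0,0,1.135],
    [0,0,1.135],
    [0,0,1.135],
    [0,0,1.135],
  ],
  claw=[0.05,0.05,0.05,0.05,0.05,0.05,0.05,0.05,0.05,0.05,0.05,0.05],
)

```text
clock: 3.0
tool_pos: [0.4974, 0.3039, 0.0613]
orientation: [-3.13, -0.265, -0.0]
ft_force: [-0.2, 0.7, -0.1]
gripper_width: 0.583
finger_force: 0.0
```

```bash
python3 mv.py 0.5033 0.293 0.01 -1.424
```

```text
t 3.0 tcp [0.4974 0.3039 0.0613] yang -1.402 zax [ 0.  0. -1.] F [-0.17  0.74 -0.07] w 0.583
linear [0.0039, 0.0117, 0.0513] turn [-0.0001, -0.0001, 0.022]
```

Emit:
arm_command(
  linear=[
    [0.0039,0.0117,0.01],
    [0.0039,0.0117,0.02],
    [0.0039,0.0117,0.035],
    [0.0039,0.0117,0.045],
    [0.0039,0.0117,0.0513],
    [0.0039,0.0117,0.0513],
    [0.0039,0.0117,0.0513],
    [0.0039,0.0117,0.0513],
    [0.0039,0.0117,0.0513],
    [0.0039,0.0117,0.0513],
    [0.0039,0.0117,0.0513],
    [0.0039,0.0117,0.0513],
  ],
  turn=[
    [0,0,0.022],
    [0,0,0.022],
    [0,0,0.022],
    [0,0,0.022],
    [0,0,0.022],
    [0,0,0.022],
    [0,0,0.022],
    [0,0,0.022],
    [0,0,0.022],
    [0,0,0.022],
    [0,0,0.022],
    [0,0,0.022],
  ],
  claw=[0.05,0.05,0.05,0.05,0.05,0.05,0.05,0,0,0,0,0],
  grip_force=40,
)

```text
clock: 4.0
tool_pos: [0.5039, 0.2931, 0.0107]
orientation: [-3.133, -0.226, -0.002]
ft_force: [0.6, -1.2, 2.7]
gripper_width: 0.102
finger_force: 41.8
```

```bash
python3 mv.py 0.5033 0.293 0.04 -1.424
```

```text
t 4.0 tcp [0.5039 0.2931 0.0107] yang -1.4269 zax [ 0.001  0.001 -1.   ] F [ 0.62 -1.23  2.74] w 0.102
linear [-0.0006, -0.0001, -0.0293] turn [-0.0007, -0.0014, -0.0029]
```

```bash
python3 mv.py 0.596 0.359 0.04 -.122
```

```text
t 4.0 tcp [0.5039 0.2931 0.0107] yang -1.4269 zax [ 0.001  0.001 -1.   ] F [ 0.62 -1.23  2.74] w 0.102
linear [0.1006, -0.0521, -0.0291] turn [0.0004, -0.0017, -1.3049]
```

Emit:
arm_command(
  linear=[
    [0,0,-0.01],
    [0,0,-0.029],
    [0.05,-0.026,-0.029],
    [0.1,-0.052,-0.029],
    [0.1,-0.052,-0.029],
    [0.1,-0.052,-0.029],
    [0.1,-0.052,-0.029],
    [0.1,-0.052,-0.029],
    [0.1,-0.052,-0.029],
    [0.1,-0.052,-0.029],
    [0.1,-0.052,-0.029],
    [0.1,-0.052,-0.029],
  ],
  turn=[
    [0,0,0],
    [0,0,0],
    [0,0,-1.305],
    [0,0,-1.305],
    [0,0,-1.305],
    [0,0,-1.305],
    [0,0,-1.305],
    [0,0,-1.305],
    [0,0,-1.305],
    [0,0,-1.305],
    [0,0,-1.305],
    [0,0,-1.305],
  ],
  claw=[0,0,0,0,0,0,0,0,0,0,0,0],
)

```text
clock: 5.0
tool_pos: [0.5943, 0.3581, 0.039]
orientation: [2.403, 2.023, -0.002]
ft_force: [0.8, 0.7, -1.4]
gripper_width: 0.107
finger_force: 41.2
```

```bash
python3 mv.py 0.596 0.359 0.04 -.122
```

```text
t 5.0 tcp [0.5943 0.3581 0.039 ] yang -0.171 zax [-0.001 -0.001 -1.   ] F [ 0.75  0.65 -1.38] w 0.107
linear [0.0012, 0.0015, -0.001] turn [-0.0006, 0.0011, -0.049]
```

Emit:
arm_command(
  linear=[
    [0.001,0.0015,0.01],
    [0.001,0.0015,0.02],
    [0.001,0.0015,0.02],
  ],
  turn=[
    [0,0,-0.05],
    [0,0,-0.05],
    [0,0,-0.05],
  ],
  claw=[0,0,0],
)

```text
clock: 5.25
tool_pos: [0.5941, 0.3579, 0.0164]
orientation: [-2.359, -2.073, 0.008]
ft_force: [-0.3, -0.0, -2.4]
gripper_width: 0.104
finger_force: 41.2
```

```bash
python3 mv.py 0.596 0.359 0.013 -.122; python3 - <<'E'
from fit import *
s,t=read_camera("side"),read_camera("top")
im=cv2.resize(s["pixels"][90:270,170:430,::-1],None,fx=3,fy=3,interpolation=cv2.INTER_CUBIC);cv2.imwrite("pics/s1.png",im)
ex=np.array([-.1217,-.9926]);o=np.array([.596,.359])+.032*ex
for cs in([s,t],[s],[t]): print(fit("flat_shim",[*o,.01,-1.693],cs,free=(0,1,3)))
E
```

```text
t 5.25 tcp [0.5941 0.3579 0.0164] yang -0.1288 zax [-0.005 -0.003 -1.   ] F [-0.32 -0.03 -2.41] w 0.104
linear [0.0013, 0.0017, 0.0034] turn [-0.0042, 0.0034, -0.0067]
(array([ 0.58749977,  0.32054709,  0.01      , -1.69227689]), np.float64(1.3095337613994211))
(array([ 0.58929407,  0.31931466,  0.01      , -1.64238765]), np.float64(0.7893248175182481))
(array([ 0.58752426,  0.3243073 ,  0.01      , -1.69034407]), np.float64(0.5136377805486284))
```

View pics/s1.png

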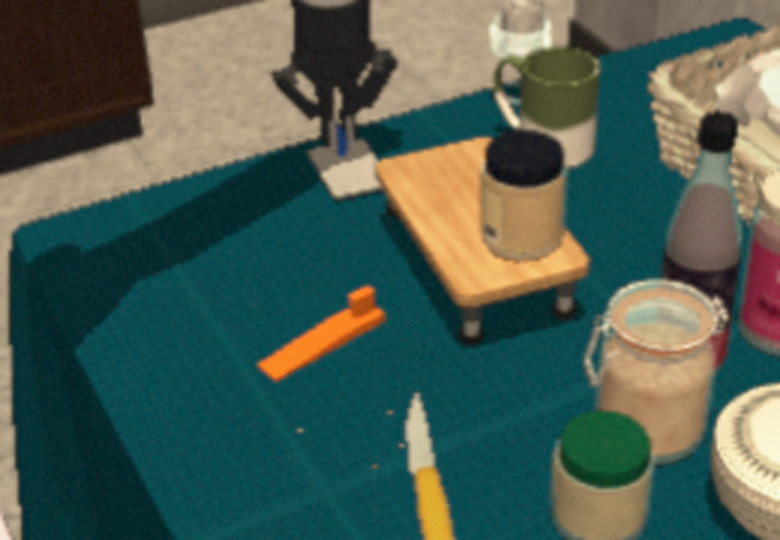

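The gripper holds the shim by its blue fin (crop 342,140). Its leading end is just left of the board corner (crop 380,180), and it is clear to slide in.

```bash
python3 mv.py 0.596 0.359 0.0125 -.122|tail -1;python3 mv.py 0.587 0.2843 0.0125 -.122
```

```text
linear [0.0006, 0.0008, 0.0053] turn [-0.0022, 0.0022, -0.0061]
t 5.35 tcp [0.5951 0.3586 0.0178] yang -0.1281 zax [-0.002 -0.002 -1.   ] F [-0.69  0.28 -2.12] w 0.106
linear [-0.0747, 0.0014, 0.0054] turn [-0.0022, 0.0022, -0.0061]
```

Emit:
arm_command(
  linear=[
    [0,0.001,0.006],
    [-0.008,0.001,0.006],
    [-0.016,0.001,0.006],
    [-0.024,0.001,0.006],
    [-0.032,0.001,0.006],
    [-0.04,0.001,0.006],
    [-0.048,0.001,0.006],
    [-0.056,0.001,0.006],
    [-0.064,0.001,0.006],
    [-0.07,0.001,0.006],
    [-0.0747,0.001,0.006],
    [-0.0747,0.001,0.006],
  ],
  turn=[
    [0,0,-0.006],
    [0,0,-0.006],
    [0,0,-0.006],
    [0,0,-0.006],
    [0,0,-0.006],
    [0,0,-0.006],
    [0,0,-0.006],
    [0,0,-0.006],
    [0,0,-0.006],
    [0,0,-0.006],
    [0,0,-0.006],
    [0,0,-0.006],
  ],
  claw=[0,0,0,0,0,0,0,0,0,0,0,0],
)

```text
clock: 6.35
tool_pos: [0.588, 0.283, 0.013]
orientation: [2.353, 2.081, -0.001]
ft_force: [0.4, 0.6, -1.8]
gripper_width: 0.109
finger_force: 41.2
```

```bash
python3 mv.py 0.587 0.2843 0.0105 -.122; python3 - <<'E'
from fit import *
s,t=read_camera("side"),read_camera("top")
im=cv2.resize(s["pixels"][110:230,240:420,::-1],None,fx=4,fy=4,interpolation=cv2.INTER_CUBIC);cv2.imwrite("pics/s2.png",im)
print(fit("stand",[.6255,.1294,0,-.122],[t],free=(0,1,3)))
E
```

```text
t 6.35 tcp [0.588 0.283 0.013] yang -0.1228 zax [-0.    -0.001 -1.   ] F [ 0.43  0.58 -1.83] w 0.109
linear [0.0011, -0.0012, 0.0025] turn [-0.0002, 0.0011, -0.0008]
(array([ 0.62509081,  0.12947766,  0.        , -0.12310892]), np.float64(0.20455454254638517))
```

View pics/s2.png

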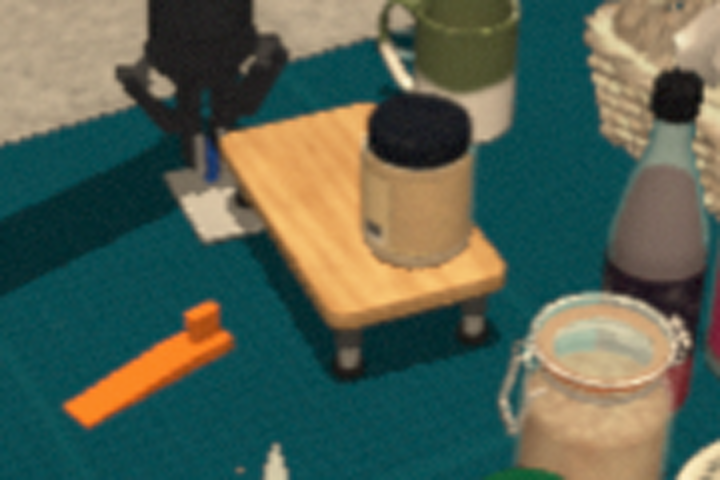

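The plate is under the front-left foot, which shows dark at crop (240,200), and the stand has not moved. I lower it, release and back off upward.

Emit:
arm_command(
  linear=[
    [0,0,0.001],
    [0,0,0.0025],
    [0,0,0.0025],
    [0,0,0.0025],
    [0,0,0.0025],
    [0,0,0.0025],
    [0,0,0.0025],
    [0,0,-0.01],
    [0,0,-0.04],
    [0,0,-0.08],
    [0,0,-0.09],
    [0,0,-0.09],
  ],
  turn=[
    [0,0,0],
    [0,0,0],
    [0,0,0],
    [0,0,0],
    [0,0,0],
    [0,0,0],
    [0,0,0],
    [0,0,0],
    [0,0,0],
    [0,0,0],
    [0,0,0],
    [0,0,0],
  ],
  claw=[0,0,0,0.03,0.03,0.03,0.03,0.03,0.03,0.03,0.03,0.03],
)

```text
clock: 7.45
tool_pos: [0.5922, 0.2865, 0.1093]
orientation: [2.351, 2.081, 0.017]
ft_force: [0.4, -0.5, -0.3]
gripper_width: 0.352
finger_force: 0.0
```

```bash
python3 mv.py 0.45 0.107 0.1 -1.347; python3 - <<'E'
from fit import *
s,t=read_camera("side"),read_camera("top")
j=silhouettes(t,"load_jar")[0]["pixels"].astype(np.uint8);j=cv2.dilate(j,np.ones((7,7))).astype(bool)
print(fit("stand",[.6255,.1294,0,-.122],[t],[j],free=(0,1,3)))
for cs in([s,t],[s],[t]): print(fit("wedge_shim",[.453,.0985,0,3.365],cs,free=(0,1,3)))
# visible flat shim corners: colour blob centroids by view
for c in(s,t):
    r,g,b=[c["pixels"][:,:,i].astype(int) for i in range(3)];f=(b>90)&(b-g>40)&(b-r>40);u=proj(np.array([[.588,.283,.02]]),c)[0]
    ys,xs=np.nonzero(f);k=np.hypot(xs-u[0],ys-u[1])<20;print("fin",k.sum(),u.round(1),[xs[k].mean(),ys[k].mean()],ray(c,[xs[k].mean(),ys[k].mean()],.02 if c is s else .028))
E
```

```text
t 7.45 tcp [0.5922 0.2865 0.1093] yang -0.1216 zax [ 0.01   0.006 -1.   ] F [ 0.39 -0.46 -0.31] w 0.352
linear [-0.1955, -0.1195, 0.007] turn [0.0038, -0.0113, 1.2254]
(array([ 0.62533833,  0.12958753,  0.        , -0.11875036]), np.float64(0.08803066037735849))
(array([0.45377995, 0.09840537, 0.        , 3.36078664]), np.float64(0.2098505628666561))
(array([0.45362909, 0.09661804, 0.        , 3.36731484]), np.float64(0.07205882352941176))
(array([0.45222746, 0.099144  , 0.        , 3.36889752]), np.float64(0.06553234501347709))
fin 21 [291.2 149.2] [np.float64(291.04761904761904), np.float64(149.14285714285714)] [0.58772424 0.28366417 0.02      ]
fin 14 [226.2 192.2] [np.float64(224.0), np.float64(192.5)] [0.58560282 0.2875106  0.028     ]
```

```bash
python3 mv.py 0.498 0.108 0.08 -1.345
```

```text
t 7.6 tcp [0.5873 0.2849 0.1027] yang -0.1209 zax [-0.001 -0.    -1.   ] F [ 0.13 -0.31  0.66] w 0.35
linear [-0.1863, -0.0673, 0.0229] turn [-0.0006, 0.0009, 1.2241]
```

Emit:
arm_command(
  linear=[
    [-0.04,-0.015,0],
    [-0.08,-0.03,0],
    [-0.12,-0.045,0],
    [-0.16,-0.06,0],
    [-0.186,-0.067,0.02],
    [-0.186,-0.067,0.03],
    [-0.186,-0.067,0.03],
    [-0.186,-0.067,0.03],
    [-0.186,-0.067,0.03],
    [-0.186,-0.067,0.03],
    [-0.186,-0.067,0.03],
    [-0.186,-0.067,0.03],
  ],
  turn=[
    [0,0,1.224],
    [0,0,1.224],
    [0,0,1.224],
    [0,0,1.224],
    [0,0,1.224],
    [0,0,1.224],
    [0,0,1.224],
    [0,0,1.224],
    [0,0,1.224],
    [0,0,1.224],
    [0,0,1.224],
    [0,0,1.224],
  ],
  claw=[0.04,0.04,0.04,0.04,0.04,0.04,0.04,0.04,0.04,0.04,0.04,0.04],
)

```text
clock: 8.6
tool_pos: [0.4977, 0.1081, 0.0718]
orientation: [3.12, 0.358, -0.004]
ft_force: [-0.3, -0.3, -0.3]
gripper_width: 0.469
finger_force: 0.0
```

```bash
python3 mv.py 0.498 0.108 0.013 -1.345
```

```text
t 8.6 tcp [0.4977 0.1081 0.0718] yang -1.3421 zax [-0.003 -0.002 -1.   ] F [-0.29 -0.28 -0.3 ] w 0.469
linear [0.0005, 0.0001, 0.0588] turn [0.001, 0.0029, 0.0029]
```

Emit:
arm_command(
  linear=[
    [0,0,0.02],
    [0,0,0.04],
    [0,0,0.055],
    [0,0,0.0585],
    [0,0,0.0585],
    [0,0,0.0585],
    [0,0,0.0585],
    [0,0,0.0585],
    [0,0,0.0585],
    [0,0,0.05],
    [0,0,0.03],
    [0,0,0.02],
  ],
  turn=[
    [0,0,0],
    [0,0,0],
    [0,0,0],
    [0,0,0],
    [0,0,0],
    [0,0,0],
    [0,0,0],
    [0,0,0],
    [0,0,0],
    [0,0,0],
    [0,0,0],
    [0,0,0],
  ],
  claw=[0.04,0.04,0.04,0.04,0.04,0,0,0,0,0,0,0],
  grip_force=30,
)

```text
clock: 9.6
tool_pos: [0.4998, 0.1085, 0.0548]
orientation: [-3.121, -0.354, -0.003]
ft_force: [0.7, 0.2, 0.5]
gripper_width: 0.108
finger_force: 31.1
```

```bash
python3 mv.py 0.47 0.24 0.055 1.45
```

```text
t 9.6 tcp [0.4998 0.1085 0.0548] yang -1.3452 zax [ 0.002  0.001 -1.   ] F [0.73 0.25 0.46] w 0.108
linear [0.0004, -0.1349, -0.0002] turn [0.0025, -0.0007, -2.7952]
```

```bash
python3 mv.py 0.427 0.249 0.055 1.449
```

```text
t 9.6 tcp [0.4998 0.1085 0.0548] yang -1.3452 zax [ 0.002  0.001 -1.   ] F [0.73 0.25 0.46] w 0.108
linear [-0.0395, -0.1533, -0.0002] turn [0.0025, -0.0007, -2.7942]
```

Emit:
arm_command(
  linear=[
    [-0.01,-0.03,0],
    [-0.02,-0.06,0],
    [-0.03,-0.09,0],
    [-0.0395,-0.12,0],
    [-0.0395,-0.153,0],
    [-0.0395,-0.153,0],
    [-0.0395,-0.153,0],
    [-0.0395,-0.153,0],
    [-0.0395,-0.153,0],
    [-0.0395,-0.153,0],
    [-0.0395,-0.153,0],
    [-0.0395,-0.153,0],
  ],
  turn=[
    [0,0,-2.794],
    [0,0,-2.794],
    [0,0,-2.794],
    [0,0,-2.794],
    [0,0,-2.794],
    [0,0,-2.794],
    [0,0,-2.794],
    [0,0,-2.794],
    [0,0,-2.794],
    [0,0,-2.794],
    [0,0,-2.794],
    [0,0,-2.794],
  ],
  claw=[0,0,0,0,0,0,0,0,0,0,0,0],
)

```text
clock: 10.6
tool_pos: [0.4266, 0.2488, 0.0537]
orientation: [2.035, 2.393, 0.002]
ft_force: [0.7, -0.1, -0.8]
gripper_width: 0.107
finger_force: 31.1
```

```bash
python3 mv.py 0.427 0.249 0.055 1.449
```

```text
t 10.6 tcp [0.4266 0.2488 0.0537] yang 0.1611 zax [ 0.001  0.    -1.   ] F [ 0.72 -0.08 -0.75] w 0.107
linear [0.0001, 0.0004, -0.0013] turn [0.0011, 0.0004, -1.2879]
```

Emit:
arm_command(
  linear=[
    [0,0,0],
    [0,0,0],
    [0,0,0],
    [0,0,0],
    [0,0,0],
    [0,0,0],
    [0,0,0],
    [0,0,0],
    [0,0,0],
    [0,0,0],
    [0,0,0],
    [0,0,0],
  ],
  turn=[
    [0,0,-1.29],
    [0,0,-1.29],
    [0,0,-1.29],
    [0,0,-1.29],
    [0,0,-1.29],
    [0,0,-1.29],
    [0,0,-1.29],
    [0,0,-1.29],
    [0,0,-1.29],
    [0,0,-1.29],
    [0,0,-1.29],
    [0,0,-1.29],
  ],
  claw=[0,0,0,0,0,0,0,0,0,0,0,0],
)

```text
clock: 11.6
tool_pos: [0.4267, 0.2485, 0.0536]
orientation: [0.197, 3.134, 0.001]
ft_force: [0.1, 0.6, -0.9]
gripper_width: 0.107
finger_force: 31.1
```

```bash
python3 - <<'E'
from fit import *
s,t=read_camera("side"),read_camera("top")
c,sn=np.cos(-.122),np.sin(-.122)
for cs in([s],[t]): print(fit("wedge_shim",[.427+.046*c,.249+.046*sn,.041,-.122],cs,free=(0,1,3)))
# flat-plate fit, with only beige pixels in front of the board: overlay
q=np.array([.5832,.2515,0,-1.693])
for c,n in((s,"s"),(t,"t")):
    im=c["pixels"][:,:,::-1].copy();im=cv2.resize(im,None,fx=4,fy=4,interpolation=cv2.INTER_CUBIC)
    for P in M["flat_shim"]:
        u=(proj(world(q,P),c)+.5)*4-.5;cv2.polylines(im,[np.round(cv2.convexHull(u.astype(np.float32))).astype(int)],1,(0,255,0),1)
    u=(proj(np.array([[.592,.229,.005]]),c)[0]+.5)*4-.5;cv2.circle(im,tuple(u.astype(int)),3,(0,0,255),-1)
    k=(slice(480,840),slice(960,1360)) if n=="s" else (slice(620,980),slice(760,1160));cv2.imwrite(f"pics/{n}3.png",im[k])
cv2.imwrite("pics/3.png",np.hstack([cv2.imread("pics/s3.png"),cv2.imread("pics/t3.png")]))
E
python3 mv.py 0.427 0.249 0.055 1.449
```

```text
(array([ 0.4728284 ,  0.236942  ,  0.041     , -0.11407476]), np.float64(0.3659452296819788))
(array([ 0.49906057,  0.23856185,  0.041     , -0.13455872]), np.float64(0.5820993031358885))
t 11.7 tcp [0.4266 0.2486 0.0534] yang 1.4434 zax [ 0.001  0.    -1.   ] F [-0.42 -0.1   0.43] w 0.109
linear [-0.0004, 0.0005, -0.0016] turn [0.0003, 0.0007, -0.0056]
```

View pics/3.png

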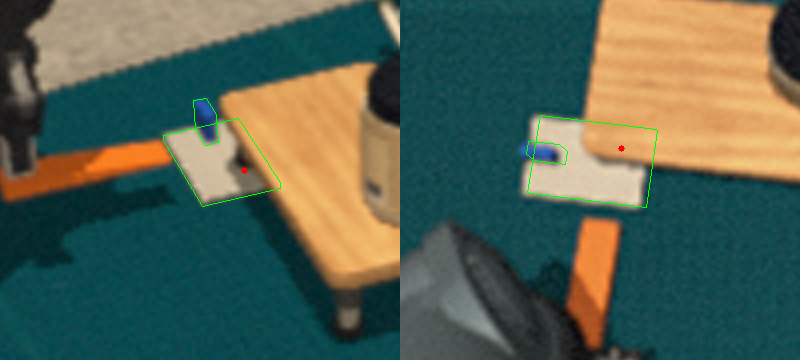

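```bash
python3 - <<'E'
from fit import *
s,t=read_camera("side"),read_camera("top")
m=color("wedge_shim",t);m[:, :225]=0;m[:, 262:]=0;m[:205]=0;m[228:]=0
r,g,b=[t["pixels"][:,:,i].astype(int) for i in range(3)]
for y in range(209,224,2):
    row=(r-b)[y,228:258].astype(float);print(y,row.astype(int)) if y==213 else 0
    k=np.nonzero(row>70)[0]
    if len(k): 
        p0=ray(t,[k[0]+227.5,y],.042);p1=ray(t,[k[-1]+228.5,y],.042);print(y,k[0]+228,k[-1]+228,((p0+p1)/2).round(4),np.linalg.norm(p0-p1).round(4))
E
```

```text
211 236 244 [0.5274 0.2351 0.042 ] 0.0264
213 [-61 -55 -59 -65 -62 -63  10 127 184 184 178 179 178 179 182 183 107  -7
 -67 -61 -61 -55 -55 -55 -56 -57 -64 -58 -56 -60]
213 235 244 [0.5215 0.2364 0.042 ] 0.0293
215 235 244 [0.5156 0.2362 0.042 ] 0.0293
217 234 243 [0.5097 0.239  0.042 ] 0.0292
219 234 243 [0.5039 0.2388 0.042 ] 0.0292
221 234 243 [0.498  0.2386 0.042 ] 0.0292
223 233 242 [0.4922 0.2414 0.042 ] 0.0292
```

Emit:
arm_command(
  linear=[
    [0,0,0.015],
    [0,0,0.028],
    [0,0,0.031],
    [-0.008,0,0.031],
    [-0.016,0,0.031],
    [-0.024,0,0.031],
    [-0.032,0,0.031],
    [-0.038,0,0.031],
    [-0.042,0,0.031],
    [-0.042,0,0.031],
    [-0.042,0,0.031],
  ],
  turn=[
    [0,0,-0.006],
    [0,0,-0.006],
    [0,0,-0.006],
    [0,0,-0.006],
    [0,0,-0.006],
    [0,0,-0.006],
    [0,0,-0.006],
    [0,0,-0.006],
    [0,0,-0.006],
    [0,0,-0.006],
    [0,0,-0.006],
  ],
  claw=[0,0,0,0,0,0,0,0,0,0,0],
)

```text
clock: 12.72
tool_pos: [0.4682, 0.2433, 0.0221]
orientation: [-0.189, -3.136, -0.0]
ft_force: [-1.0, 0.1, -0.5]
gripper_width: 0.11
finger_force: 31.1
```

```bash
python3 mv.py 0.486 0.2415 0.0187 1.449
```

```text
t 12.72 tcp [0.4682 0.2433 0.0221] yang 1.4504 zax [-0.  0. -1.] F [-0.98  0.12 -0.54] w 0.11
linear [-0.0179, 0.0003, 0.0034] turn [0.0, -0.0001, 0.0014]
```

Emit:
arm_command(
  linear=[
    [0,0,0.0015],
    [0,0,0.003],
    [0,0,0.0034],
    [0,0,0.0034],
    [0,0,0.0034],
  ],
  turn=[
    [0,0,0],
    [0,0,0],
    [0,0,0],
    [0,0,0],
    [0,0,0],
  ],
  claw=[0,0,0,0,0],
)

```text
clock: 13.13
tool_pos: [0.4675, 0.2438, 0.0188]
orientation: [-0.187, -3.136, -0.0]
ft_force: [-1.9, -1.1, 3.6]
gripper_width: 0.109
finger_force: 31.7
```

```bash
python3 mv.py 0.486 0.2415 0.0187 1.449;python3 -c "
from rig import *
import numpy as np
f=[]
for i in range(4): read_camera('top');f.append(state()['ft_force'])
print(np.round(f,2))"
```

```text
t 13.13 tcp [0.4675 0.2438 0.0188] yang 1.4516 zax [-0.  0. -1.] F [-1.92 -1.11  3.65] w 0.109
linear [-0.0186, -0.0001, 0.0001] turn [0.0002, -0.0004, 0.0026]
[[-1.81  0.46  3.35]
 [-1.32 -0.01  2.88]
 [-1.57  0.01  3.78]
 [-2.25  0.1   4.55]]
```

Emit:
arm_command(
  linear=[
    [0,0,-0.0006],
    [-0.004,0,-0.0006],
    [-0.008,0,-0.0006],
    [-0.012,0,-0.0006],
    [-0.016,0,-0.0006],
    [-0.02,0,-0.0006],
    [-0.02,0,-0.0006],
    [-0.02,0,-0.0006],
  ],
  turn=[
    [0,0,0.0],
    [0,0,0.0],
    [0,0,0.0],
    [0,0,0.0],
    [0,0,0.0],
    [0,0,0.0],
    [0,0,0.0],
    [0,0,0.0],
  ],
  claw=[0,0,0,0,0,0,0,0],
)

```text
clock: 14.0
tool_pos: [0.4893, 0.2408, 0.0193]
orientation: [0.189, 3.133, 0.001]
ft_force: [0.6, 0.0, 1.9]
gripper_width: 0.108
finger_force: 31.4
```

```bash
cat > f.py <<'E'
from rig import *
import numpy as np
f=[]
for i in range(5): read_camera('side');f.append(state()['ft_force'])
s=state();print("F mean",np.mean(f,0).round(2),"sd",np.std(f,0).round(2),"tcp",np.round(s["tool_pos"],4),"t",round(s["clock"],2))
E
python3 f.py
```

```text
F mean [ 0.9  -0.23  1.77] sd [0.38 0.72 0.34] tcp [0.4883 0.241  0.0193] t 14.25
```

Emit:
arm_command(
  linear=[
    [-0.003,0,0],
    [-0.006,0,0],
    [-0.009,0,0],
    [-0.012,0,0],
    [-0.015,0,0],
    [-0.015,0,0],
    [-0.015,0,0],
  ],
  turn=[
    [0,0,0],
    [0,0,0],
    [0,0,0],
    [0,0,0],
    [0,0,0],
    [0,0,0],
    [0,0,0],
  ],
  claw=[0,0,0,0,0,0,0],
)

```text
clock: 14.83
tool_pos: [0.5018, 0.2399, 0.0195]
orientation: [-0.187, -3.134, -0.0]
ft_force: [-1.2, 0.5, 6.3]
gripper_width: 0.102
finger_force: 32.0
```

```bash
python3 f.py
```

```text
F mean [-1.98  0.3   6.03] sd [0.43 0.6  0.28] tcp [0.5018 0.2399 0.0195] t 15.08
```

Emit:
arm_command(
  linear=[
    [0,0,-0.0004],
    [0,0,-0.0008],
    [0,0,-0.0008],
  ],
  turn=[
    [0,0,0],
    [0,0,0],
    [0,0,0],
  ],
  claw=[0,0,0],
)

```text
clock: 15.33
tool_pos: [0.502, 0.2396, 0.0198]
orientation: [-0.187, -3.135, -0.0]
ft_force: [-2.3, 1.2, 3.5]
gripper_width: 0.113
finger_force: 31.5
```

```bash
python3 f.py; python3 - <<'E'
from fit import *
s=read_camera("side");cv2.imwrite("pics/s4.png",cv2.resize(s["pixels"][120:200,230:350,::-1],None,fx=6,fy=6,interpolation=cv2.INTER_CUBIC))
E
```

```text
F mean [-1.28  0.81  2.1 ] sd [0.38 0.59 1.06] tcp [0.5023 0.2393 0.0198] t 15.58
```

View pics/s4.png

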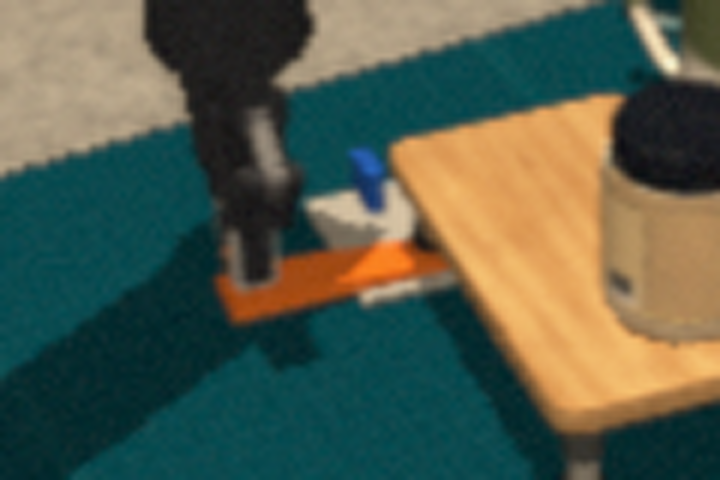

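The wedge lies on the plate (crop 400,265) with its thin end entering under the foot (425,230). I carry on in small steps.

Emit:
arm_command(
  linear=[
    [-0.0015,0,-0.0001],
    [-0.003,0,-0.0002],
    [-0.0045,0,-0.0002],
    [-0.0045,0,-0.0002],
  ],
  turn=[
    [0,0,0],
    [0,0,0],
    [0,0,0],
    [0,0,0],
  ],
  claw=[0,0,0,0],
)

```text
clock: 15.97
tool_pos: [0.5077, 0.2381, 0.02]
orientation: [0.189, 3.135, -0.001]
ft_force: [0.7, 0.3, -0.8]
gripper_width: 0.113
finger_force: 31.2
```

```bash
python3 f.py
```

```text
F mean [-0.17 -0.41 -0.08] sd [0.39 0.46 0.4 ] tcp [0.5071 0.2384 0.02  ] t 16.22
```

Emit:
arm_command(
  linear=[
    [-0.0015,0,0],
    [-0.003,0,0],
    [-0.0045,0,0],
    [-0.006,0,0],
    [-0.006,0,0],
  ],
  turn=[
    [0,0,0],
    [0,0,0],
    [0,0,0],
    [0,0,0],
    [0,0,0],
  ],
  claw=[0,0,0,0,0],
)

```text
clock: 16.63
tool_pos: [0.5136, 0.2379, 0.0202]
orientation: [0.189, 3.135, 0.0]
ft_force: [0.3, 1.1, 0.2]
gripper_width: 0.108
finger_force: 31.1
```

```bash
python3 f.py
```

```text
F mean [-0.03  0.04 -0.08] sd [0.56 0.2  0.58] tcp [0.513  0.238  0.0201] t 16.88
```

Emit:
arm_command(
  linear=[
    [-0.0015,0,0.0002],
    [-0.003,0,0.0003],
    [-0.0045,0,0.0003],
    [-0.006,0,0.0003],
    [-0.006,0,0.0003],
  ],
  turn=[
    [0,0,0],
    [0,0,0],
    [0,0,0],
    [0,0,0],
    [0,0,0],
  ],
  claw=[0,0,0,0,0],
)

```text
clock: 17.3
tool_pos: [0.5197, 0.2374, 0.0201]
orientation: [0.188, 3.135, 0.001]
ft_force: [0.4, 0.0, 0.8]
gripper_width: 0.111
finger_force: 31.3
```

```bash
python3 f.py
```

```text
F mean [0.12 0.25 0.32] sd [0.37 0.35 0.13] tcp [0.5196 0.2374 0.0201] t 17.55
```

Emit:
arm_command(
  linear=[
    [-0.001,0,0],
    [-0.002,0,0],
    [-0.003,0,0],
    [-0.004,0,0],
    [-0.005,0,0],
    [-0.005,0,0],
  ],
  turn=[
    [0,0,0],
    [0,0,0],
    [0,0,0],
    [0,0,0],
    [0,0,0],
    [0,0,0],
  ],
  claw=[0,0,0,0,0,0],
)

```text
clock: 18.05
tool_pos: [0.524, 0.2369, 0.02]
orientation: [-0.188, -3.136, -0.0]
ft_force: [-2.4, 0.6, 6.3]
gripper_width: 0.104
finger_force: 31.8
```

```bash
python3 f.py
```

```text
F mean [-2.32 -0.12  5.37] sd [0.45 0.35 0.3 ] tcp [0.524  0.2369 0.02  ] t 18.3
```

Emit:
arm_command(
  linear=[
    [0,0,-0.0003],
    [0,0,-0.0003],
    [0,0,-0.0003],
  ],
  turn=[
    [0,0,0],
    [0,0,0],
    [0,0,0],
  ],
  claw=[0,0,0],
)

```text
clock: 18.55
tool_pos: [0.5241, 0.2368, 0.0201]
orientation: [0.188, 3.136, 0.0]
ft_force: [-1.7, 0.3, 2.9]
gripper_width: 0.106
finger_force: 31.6
```

```bash
python3 f.py
```

```text
F mean [-1.31  0.79  2.34] sd [0.47 0.68 0.53] tcp [0.5241 0.2368 0.0201] t 18.8
```

Emit:
arm_command(
  linear=[
    [0,0,-0.0002],
    [0,0,-0.0002],
    [0,0,-0.0002],
  ],
  turn=[
    [0,0,0],
    [0,0,0],
    [0,0,0],
  ],
  claw=[0,0,0],
)

```text
clock: 19.05
tool_pos: [0.5242, 0.2365, 0.0202]
orientation: [0.188, 3.136, -0.0]
ft_force: [0.3, 0.6, 0.3]
gripper_width: 0.113
finger_force: 31.2
```

```bash
python3 f.py
```

```text
F mean [ 0.36  0.56 -0.1 ] sd [0.33 0.49 0.83] tcp [0.5241 0.2363 0.0202] t 19.3
```

Emit:
arm_command(
  linear=[
    [-0.001,0,0],
    [-0.002,0,0],
    [-0.003,0,0],
    [-0.003,0,0],
  ],
  turn=[
    [0,0,0],
    [0,0,0],
    [0,0,0],
    [0,0,0],
  ],
  claw=[0,0,0,0],
)

```text
clock: 19.63
tool_pos: [0.5265, 0.2362, 0.0202]
orientation: [-0.188, -3.135, 0.001]
ft_force: [-1.5, -0.9, 1.4]
gripper_width: 0.109
finger_force: 31.4
```

```bash
python3 f.py
```

```text
F mean [-1.88 -0.27  1.41] sd [0.18 0.22 0.51] tcp [0.5265 0.2362 0.0202] t 19.88
```

Emit:
arm_command(
  linear=[
    [-0.0005,0,-0.0001],
    [-0.001,0,-0.0001],
    [-0.001,0,-0.0001],
  ],
  turn=[
    [0,0,0],
    [0,0,0],
    [0,0,0],
  ],
  claw=[0,0,0],
)

```text
clock: 20.13
tool_pos: [0.5276, 0.2362, 0.0203]
orientation: [-0.188, -3.135, 0.0]
ft_force: [-2.3, 0.3, 0.4]
gripper_width: 0.109
finger_force: 31.3
```

```bash
python3 f.py
```

```text
F mean [-2.08 -0.27  0.92] sd [0.44 0.48 0.13] tcp [0.5277 0.2362 0.0203] t 20.38
```

Emit:
arm_command(
  linear=[
    [-0.0005,0,0],
    [-0.001,0,0],
    [-0.001,0,0],
  ],
  turn=[
    [0,0,0],
    [0,0,0],
    [0,0,0],
  ],
  claw=[0,0,0],
)

```text
clock: 20.63
tool_pos: [0.5288, 0.2362, 0.0203]
orientation: [-0.188, -3.135, 0.0]
ft_force: [-2.4, -0.0, -0.2]
gripper_width: 0.104
finger_force: 31.2
```

```bash
python3 f.py
```

```text
F mean [-2.3   0.11 -0.35] sd [0.37 0.45 0.42] tcp [0.5288 0.2362 0.0203] t 20.88
```

Emit:
arm_command(
  linear=[
    [-0.0005,0,0],
    [-0.001,0,0],
    [-0.001,0,0],
  ],
  turn=[
    [0,0,0],
    [0,0,0],
    [0,0,0],
  ],
  claw=[0,0,0],
)

```text
clock: 21.13
tool_pos: [0.5297, 0.236, 0.0203]
orientation: [-0.188, -3.135, 0.0]
ft_force: [-2.6, -0.8, 0.5]
gripper_width: 0.11
finger_force: 31.1
```

```bash
python3 f.py
```

```text
F mean [-2.32  0.34 -0.49] sd [0.37 0.63 0.62] tcp [0.5298 0.236  0.0204] t 21.38
```

```bash
python3 - <<'E'
from fit import *
s,t=read_camera("side"),read_camera("top")
j=silhouettes(t,"load_jar")[0]["pixels"].astype(np.uint8);j=cv2.dilate(j,np.ones((7,7))).astype(bool)
hand=np.zeros((400,640),bool)
print(fit("stand",[.6255,.1294,0,-.122],[t],[j],free=(0,1,3)))
for c in(s,t):
    r,g,b=[c["pixels"][:,:,i].astype(int) for i in range(3)];f=(b>90)&(b-g>40)&(b-r>40);u=proj(np.array([[.588,.283,.02]]),c)[0]
    ys,xs=np.nonzero(f);k=np.hypot(xs-u[0],ys-u[1])<20;print("fin",k.sum(),[xs[k].mean(),ys[k].mean()])
cv2.imwrite("pics/s5.png",np.vstack([cv2.resize(c["pixels"][a:a+50,b:b+130,::-1],None,fx=6,fy=6,interpolation=cv2.INTER_CUBIC) for c,a,b in((s,138,240),(t,175,200))]))
E
```

```text
(array([ 0.62560588,  0.12918929,  0.        , -0.11738753]), np.float64(0.043687080536912754))
fin 19 [np.float64(291.42105263157896), np.float64(149.26315789473685)]
fin 0 [np.float64(nan), np.float64(nan)]<stdin>:8: RuntimeWarning: Mean of empty slice.
  ret = ret.dtype.type(ret / rcount)
```

View pics/s5.png

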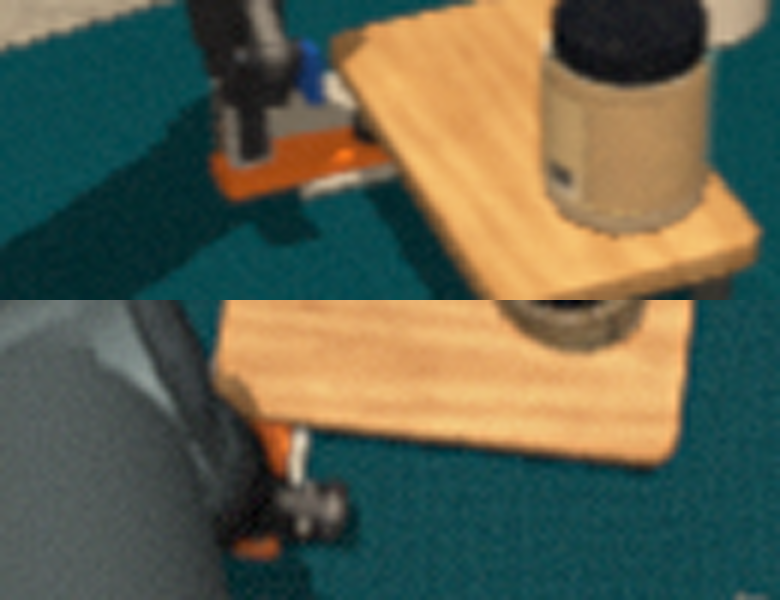

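The stand and the flat shim are unmoved. The wedge is well under the foot at crop (385,150). The push force is about 2.3 N, so I go on gently.

Emit:
arm_command(
  linear=[
    [-0.0005,0,0],
    [-0.001,0,0],
    [-0.001,0,0],
  ],
  turn=[
    [0,0,0],
    [0,0,0],
    [0,0,0],
  ],
  claw=[0,0,0],
)

```text
clock: 21.78
tool_pos: [0.5308, 0.2359, 0.0204]
orientation: [-0.188, -3.135, 0.0]
ft_force: [-3.6, 0.5, -0.1]
gripper_width: 0.108
finger_force: 31.1
```

```bash
python3 f.py
```

```text
F mean [-3.07  0.4  -0.66] sd [0.33 0.55 0.56] tcp [0.5308 0.2358 0.0204] t 22.03
```

Emit:
arm_command(
  linear=[
    [-0.0003,0,0],
    [-0.0006,0,0],
    [-0.0006,0,0],
  ],
  turn=[
    [0,0,0],
    [0,0,0],
    [0,0,0],
  ],
  claw=[0,0,0],
)

```text
clock: 22.28
tool_pos: [0.5313, 0.2358, 0.0204]
orientation: [-0.188, -3.135, 0.0]
ft_force: [-3.5, 0.4, 0.2]
gripper_width: 0.107
finger_force: 31.1
```

```bash
python3 f.py
```

```text
F mean [-3.55  0.72 -0.65] sd [0.32 0.37 0.38] tcp [0.5313 0.2358 0.0204] t 22.53
```

Emit:
arm_command(
  linear=[
    [0,0,0],
    [0,0,0],
    [0,0,0],
    [0,0,0],
    [0,0,0],
    [0,0,0],
  ],
  turn=[
    [0,0,0],
    [0,0,0],
    [0,0,0],
    [0,0,0],
    [0,0,0],
    [0,0,0],
  ],
  claw=[0.012,0.016,0.02,0.024,0.028,0.028],
)

```text
clock: 23.03
tool_pos: [0.5322, 0.2358, 0.0208]
orientation: [0.188, 3.135, 0.001]
ft_force: [0.7, -0.4, 0.2]
gripper_width: 0.329
finger_force: 0.0
```

```bash
python3 f.py
```

```text
F mean [ 0.04 -0.21 -0.3 ] sd [0.38 0.58 0.52] tcp [0.5316 0.2358 0.0204] t 23.28
```

Emit:
arm_command(
  linear=[
    [0,0,-0.02],
    [0,0,-0.05],
    [0,0,-0.08],
    [0,0,-0.08],
    [-0.02,0,-0.08],
    [-0.045,0,-0.08],
    [-0.06,0,-0.08],
    [-0.06,0,-0.07],
    [-0.06,0,-0.06],
    [-0.06,0,-0.06],
    [-0.06,0,-0.06],
  ],
  turn=[
    [0,0,0],
    [0,0,0],
    [0,0,0],
    [0,0,0],
    [0,0,0],
    [0,0,0],
    [0,0,0],
    [0,0,0],
    [0,0,0],
    [0,0,0],
    [0,0,0],
  ],
  claw=[0.028,0.028,0.028,0,0,0,0,0,0,0,0],
)

```text
clock: 24.2
tool_pos: [0.5877, 0.2287, 0.078]
orientation: [-0.185, -3.131, 0.003]
ft_force: [-0.1, 0.2, 0.7]
gripper_width: -0.002
finger_force: 0.0
```

```bash
python3 f.py; python3 mv.py 0.592 0.229 0.067 1.449; python3 - <<'E'
from fit import *
s,t=read_camera("side"),read_camera("top")
cv2.imwrite("pics/s6.png",np.vstack([cv2.resize(c["pixels"][a:a+50,b:b+130,::-1],None,fx=6,fy=6,interpolation=cv2.INTER_CUBIC) for c,a,b in((s,138,240),(t,185,200))]))
E
```

```text
F mean [-0.11 -0.17  0.23] sd [0.27 0.32 0.24] tcp [0.5908 0.2291 0.0809] t 24.45
t 24.45 tcp [0.5908 0.2291 0.0809] yang 1.4518 zax [ 0.  0. -1.] F [-0.16 -0.48 -0.14] w -0.001
linear [-0.0012, -0.0, 0.0139] turn [0.0005, 0.0003, 0.0028]
```

View pics/s6.png

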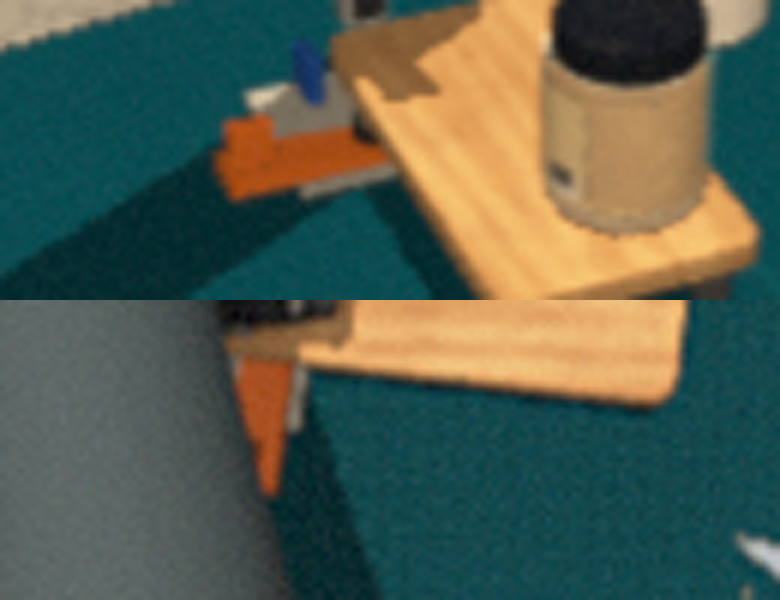

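The wedge (crop 300,155) stays under the foot on the plate after release. Now I press.

Emit:
arm_command(
  linear=[
    [-0.001,0,0.006],
    [-0.001,0,0.011],
    [-0.001,0,0.013],
    [-0.001,0,0.0135],
    [-0.001,0,0.014],
    [-0.001,0,0.014],
  ],
  turn=[
    [0,0,0],
    [0,0,0],
    [0,0,0],
    [0,0,0],
    [0,0,0],
    [0,0,0],
  ],
  claw=[0,0,0,0,0,0],
)

```text
clock: 25.05
tool_pos: [0.592, 0.2285, 0.0662]
orientation: [-0.188, -3.136, 0.0]
ft_force: [-0.2, -0.5, -0.6]
gripper_width: -0.001
finger_force: 0.0
```

```bash
python3 f.py
```

```text
F mean [0.1  0.17 0.14] sd [0.47 0.5  0.48] tcp [0.5923 0.2286 0.0667] t 25.3
```

Emit:
arm_command(
  linear=[
    [0,0,0.0004],
    [0,0,0.0008],
    [0,0,0.0012],
    [0,0,0.0012],
    [0,0,0.0012],
  ],
  turn=[
    [0,0,0],
    [0,0,0],
    [0,0,0],
    [0,0,0],
    [0,0,0],
  ],
  claw=[0,0,0,0,0],
)

```text
clock: 25.72
tool_pos: [0.5922, 0.2286, 0.0656]
orientation: [0.188, 3.136, 0.0]
ft_force: [-1.2, 0.1, 3.8]
gripper_width: 0.003
finger_force: 1.3
```

```bash
python3 f.py
```

```text
F mean [-0.81 -0.22  3.32] sd [0.63 0.42 0.74] tcp [0.5922 0.2286 0.0656] t 25.97
```

Emit:
arm_command(
  linear=[
    [0,0,0.0003],
    [0,0,0.0003],
    [0,0,0.0003],
    [0,0,0.0003],
    [0,0,0.0003],
  ],
  turn=[
    [0,0,0],
    [0,0,0],
    [0,0,0],
    [0,0,0],
    [0,0,0],
  ],
  claw=[0,0,0,0,0],
)

```text
clock: 26.38
tool_pos: [0.5922, 0.2286, 0.0656]
orientation: [0.188, 3.136, 0.0]
ft_force: [-2.1, -0.4, 5.3]
gripper_width: -0.0
finger_force: 2.7
```

```bash
python3 f.py
```

```text
F mean [-2.1  -0.27  5.29] sd [1.   0.3  0.68] tcp [0.5922 0.2286 0.0656] t 26.63
```

Emit:
arm_command(
  linear=[
    [0,0,0.0002],
    [0,0,0.0002],
    [0,0,0.0002],
    [0,0,-0.002],
    [0,0,-0.02],
    [0,0,-0.05],
    [0,0,-0.09],
    [0,0,-0.12],
    [0,0,-0.12],
    [0,0,-0.12],
    [0,0,-0.12],
    [0,0,-0.12],
  ],
  turn=[
    [0,0,0],
    [0,0,0],
    [0,0,0],
    [0,0,0],
    [0,0,0],
    [0,0,0],
    [0,0,0],
    [0,0,0],
    [0,0,0],
    [0,0,0],
    [0,0,0],
    [0,0,0],
  ],
  claw=[0,0,0,0,0,0,0,0,0,0,0,0],
)

```text
clock: 27.63
tool_pos: [0.5906, 0.2279, 0.1827]
orientation: [-0.188, -3.132, 0.003]
ft_force: [-0.2, -0.5, -1.0]
gripper_width: 0.005
finger_force: 0.0
```

```bash
python3 - <<'E'
from fit import *
s=read_camera("side")
print(np.round(state()["tool_pos"],3),state()["clock"])
cv2.imwrite("pics/s7.png",cv2.resize(s["pixels"][100:220,230:400,::-1],None,fx=4.5,fy=4.5,interpolation=cv2.INTER_CUBIC))
E
```

```text
[0.591 0.228 0.183] 27.6833
```

View pics/s7.png

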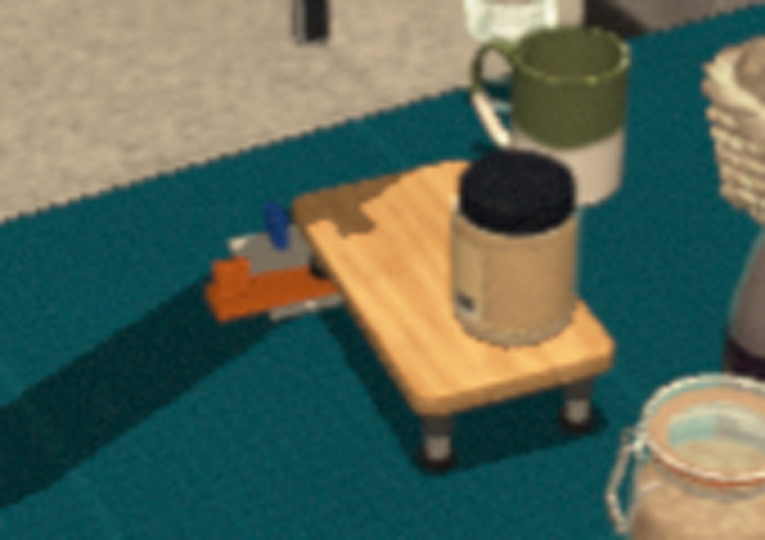

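The orange wedge (crop 280,290) sits on the plate under the foot, the stand and jar are in place, and the arm is clear.

```bash
python3 -c "
from rig import *
print(hand_in())"
```

```text
the job is handed in; nothing more can be done
None
```

The flat shim and the orange wedge are both under the front-left foot, with the wedge pushed in to about 3.5 N. The board did not move under a press of about 5 N at that corner; I then handed the job in, and no verdict came back.

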